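Swing the drilled glass strip to the stop and button it down

ROBOT

A 6-joint arm with a two-finger parallel gripper is mounted at the origin on the work surface. World frame = base frame: x ahead of the robot, y to its left, z up, the work surface at z = 0. Lengths are in m, angles in rad, forces in N, time in s.
With the tool pointing down it reaches from about 0.225 to 0.875 m from the base axis. Payload 3.4 kg.
Tool frame: the origin (TCP) lies at the very end of the fingers, on their centre line; the grasp point (between the pads) lies 19 mm behind it; x points along the fingers, y is the direction in which the jaws open and shut, and the axes are right-handed (so a half turn about x gives the same grasp; the last joint's range is limited). The gripper opens to 85 mm and grips with 20 to 120 N. Pads are 22 mm wide; open, the fingers measure 114 mm over their backs; the gripper's body (76 mm by 85 mm) begins 54 mm behind the grasp point. The pads swing forward as they close: fully open they stand 13 mm farther back than shut.
Start: joints at [1.03, 0.276, 1.505, -0, 1.361, -0.121], TCP at [0.234, 0.525, 0.231] pointing down, gripper open.
Joint ranges: [-2.89, 2.89], [-0.75, 2.08], [0.22, 2.7], [-1.18, 4.32], [0.11, 2.71], [-2.7, 2.7]. Speed limits (rad/s): [2.57, 2.57, 3.14, 3.14, 3.14, 3.14].

INTERFACE

Orientations are given as a unit quaternion [w, x, y, z].
In Python, from rig import manip gives the robot as it stands. The module is installed in compiled form; this text tells all that it offers.
- The arm moves only by the tool play_rows, never from a script. Its argument "plan" is a list that holds one entry, the list of rows, each a list of 5 numbers: the closure, from 0 (fully open) to 1 (shut), then the shift along the tool's x, y, z in m, then the turn about the tool's x in degrees. A call has 1 to 12 rows; each row is the pose to reach, as a shift and turn from the pose measured when the call began, along the tool's axes at that moment; what a row does not reach only later rows make up. A row lasts 1/10 s, in which the tool goes at most 50 mm and 8.59 degrees, less where a joint would pass 70% of its speed; a pose out of reach is approached as far as the arm can. A call with a gripper value outside its range is refused whole. The fingers move at their own pace and stop on an object; "grip_force" is the grip in N (left out, the last holds). Time passes only in rows, so rows that repeat a pose let the fingers close. It gives the time, the measured TCP pose, the force and the opening at its end, in the units of the state.
- manip.get_state(): the state, without advancing time (a new reading comes with each control period).
- manip.get_image(name): name is "scene" or "top"; returns (picture, depth): 480x640x3 uint8, red, green, blue; 480x640 float32, m along the optical axis (not along the pixel's ray), 0 where there is no reading.
- manip.camera_params(name): a dict with "intrinsics" (3x3 intrinsics, pixels), "dist_coeffs" ([k1, k2, p1, p2, k3] as OpenCV has them; the pictures are not rectified), "R" (3x3) and "t" (3): a world point X has camera coordinates R X + t. Camera axes: x right, y down, z forward; pixel columns grow to the right and rows downward; lengths in m; the calibration is good to about 2 mm. A picture is of the moment at which its call begins. camera_params takes no time and is no camera call.
- manip.sign_off(): hands the job in, once; it reports no verdict.
The state is a dict: "clock": time; "qpos": joint angles; "qd": joint speeds; "effort": joint torques, N m; "position": TCP position; "ee_rot": TCP orientation; "contact_force": force on the tool from outside, world axes, zero at the start; "moment": the same for the moment, N m; "width": finger opening in m.
Only numpy, scipy, OpenCV 4.12 (cv2) and the standard library are available. Lean on these libraries where they do the work, as an engineer would, in place of code of your own. Each camera call takes 0.05 s, during which the arm holds its last target.

TASK

Swing the free end of the long glass strip round its pin, past the sprung catch, until it rests on the rubber buffer of the stop, and press it home there with a steady push of about 10 N for a good second; it is glass, so never push as hard as 20 N. Then let go of it and turn the wooden button through its quarter turn until it lies square across the strip. Leave the strip resting on the buffer, on its pin, and disturb nothing else.

Things in the scene. Friction and masses are not known exactly. Their poses are not given: they have to be found in the camera images.
- jig: Plywood board fixed to the table, 18 mm thick. Origin: on the table under the pin, an upright steel pin 10 mm across, 22 mm tall above the board. Jig axes at yaw 0: x away from the robot, y to its left. The board reaches x -170 to +100, y -60 to +320 mm. Positions below are in this frame.
- strip: Green glass strip, 36 mm wide (x +-18), 12 mm thick, about 0.27 kg, lying on the board, loose on the pin through a 12 mm hole. Origin: hole centre, underside; +y runs to the free end, 270 mm away. Starts swung out towards the robot, 0.3 to 0.5 rad in yaw from home; home is the jig's yaw within 0.04 rad, reached by pushing its near (-x) edge to +x, best 200 to 215 mm from the hole.
- strip_end (a point): Middle of the strip's free end, half-way up its thickness.
- catch_nose (a point): Tip, half-way up, of the sprung catch: a brass chevron nose 18 mm tall, 40 mm wide, tip rounded (4 mm) and towards the pin, at rest at jig x -27.5, y 264 mm; housing behind it 30 mm tall. From 0.22 rad before home the strip's end shoves it outwards (+y) by up to 10 mm against a spring (up to about 10 N of push); it then springs back on the strip's near corner and keeps it home.
- stop: Dark steel block on the jig beyond the strip, 30 x 36 mm, 34 mm tall. Origin: on the board, middle of its near face (jig x 43, y 225 mm). A plunger with a black rubber buffer, 16 mm across, centre 10 mm above the board, sticks out of it towards the strip (-x), by 19 to 31 mm: set differently each time and not measured, find it by feel. The buffer yields 1 mm per 9 N.
- button (a joint): Wooden turn button, pivot at jig x 47, y 110 mm: a bar 22 mm wide, 14 mm thick, underside 15.5 mm above the board (3.5 mm over the strip), reaching 91 mm from the pivot. Angle in rad: 0 = pointing along jig -y (starts 0 to 0.3), growing clockwise from above; 1.57 = square across the strip along -x, its end stop. Stiff (about 1 N at its end), stays where left.
- button_end (a point): Point on the button's middle line, 75 mm from its pivot and half-way up its thickness (22.5 mm above the board).
- jar: Bystander: small lidded jar, 40 mm across, 50 mm tall, on the jig board's near corner. Origin under its centre.
- tile: Bystander: white tile sample 36 x 36 x 12 mm on the jig board's far corner beside the pin. Origin under its centre.
- dish: Bystander: green glass dish, 180 mm across, 30 mm tall, on the table to the left. Origin under its centre.
- glaze: Bystander: glaze jar, 70 mm across, 100 mm tall, on the table to the left. Origin under its centre.
- mug: Bystander: white mug, 80 mm across, 90 mm tall, on the table to the right. Origin under its centre.
- brush: Bystander: brush lying on the table to the right. Origin under its middle.
- blank: Bystander: blue tile 100 x 60 x 8 mm on the table to the left. Origin under its centre.

How it is judged:
By the outcome, as a careful person would: the job done as asked, in the order asked, and still so for the second after the job is handed in, with the robot touching nothing.
It also fails if it takes over 72 s, if anything falls off the work surface, if the arm or the gripper's body presses on something with over 40 N, if the wrist force passes 120 N, or if a joint passes its speed limit or range.

## Working session

There is one attempt and no reset: what is moved stays moved. The work goes in short steps, Python scripts to look and compute and a tool call to move; the robot and the scene stay as the last step left them, time stands still between calls to the robot, and variables do not carry over. Pictures are saved under pics/ and viewed, and the job is handed in when it is done.

Besides the shell and the picture viewer there is one more tool, called after "Request:" as name(argument=value, ...) on one line, values as JSON. play_rows: Moves the arm, as the interface text tells. Its arguments: {"type":"object","properties":{"plan":{"type":"array","items":{"type":"array","items":{"type":"array","items":{"type":"number"}}}},"grip_force":{"type":"number"}},"required":["plan"]}

```bash
mkdir -p pics
cat > a.py <<'E'
from rig import manip
import cv2,numpy as np
def snap(n,f):
    p,d=manip.get_image(n); cv2.imwrite(f"pics/{f}.png",p[:,:,::-1]); np.save(f"pics/{f}.npy",d); return p,d
def cam(n):
    c=manip.camera_params(n); return [np.array(c[k],float) for k in("intrinsics","dist_coeffs","R","t")]
def px2z(n,uv,z):
    K,D,R,t=cam(n)
    u=cv2.undistortPoints(np.array(uv,float).reshape(-1,1,2),K,D).reshape(-1,2)
    r=np.c_[u,np.ones(len(u))]@R; o=-R.T@t
    s=(np.array(z)-o[2])/r[:,2]
    return o+r*s[:,None]
def proj(n,X):
    K,D,R,t=cam(n)
    return cv2.projectPoints(np.array(X,float).reshape(-1,1,3),cv2.Rodrigues(R)[0],t,K,D)[0].reshape(-1,2)
def cloud(n,d):
    K,D,R,t=cam(n)
    v,u=np.mgrid[:480,:640]
    q=cv2.undistortPoints(np.stack([u,v],-1).reshape(-1,1,2).astype(float),K,D).reshape(-1,2)
    P=np.c_[q,np.ones(len(q))]*d.reshape(-1,1)
    return ((P-t)@R).reshape(480,640,3)
E
python3 - <<'E'
from a import *
snap("top","t0");snap("scene","s0")
print(manip.get_state())
for n in("top","scene"):print(cam(n))
E
```

```text
{'clock': 0.1, 'qpos': array([ 1.03000183e+00,  2.76499054e-01,  1.50598843e+00,  2.35210117e-06,
        1.36073004e+00, -1.21006067e-01]), 'qd': array([-0.00021486, -0.00148514, -0.00158859, -0.00151632,  0.00035527,
       -0.00153801]), 'effort': array([ 3.38263490e-03, -4.17697763e+01, -2.46406782e+01, -8.48363948e-05,
        5.78070962e-03, -2.36501613e-06]), 'position': array([0.23411225, 0.52466237, 0.23055209]), 'ee_rot': array([ 0.6914002 ,  0.14678733,  0.69177503, -0.14787342]), 'contact_force': array([-0.43016052, -0.52582477,  0.33379679]), 'moment': array([ 0.04190079, -0.01634504,  0.01781517]), 'width': 0.08575528308351188}
[array([[609.29587404,   0.        , 313.8075933 ],
       [  0.        , 609.29587404, 248.15779738],
       [  0.        ,   0.        ,   1.        ]]), array([-0.02797297,  0.        ,  0.        ,  0.        ,  0.        ]), array([[ 0.00167319, -0.9999954 , -0.00252989],
       [-0.98198964, -0.00116509, -0.18893118],
       [ 0.18892736,  0.00280044, -0.98198707]]), array([0.01251953, 0.47113895, 1.54403891])]
[array([[596.76223506,   0.        , 327.94389319],
       [  0.        , 596.76223506, 235.6359587 ],
       [  0.        ,   0.        ,   1.        ]]), array([0.06753166, 0.        , 0.        , 0.        , 0.        ]), array([[ 0.04539519,  0.99889001,  0.01257079],
       [ 0.85291965, -0.03220421, -0.52104794],
       [-0.52006475,  0.03437495, -0.85343484]]), array([-0.0203588 , -0.35722432,  1.56790547])]
```

View pics/t0.png

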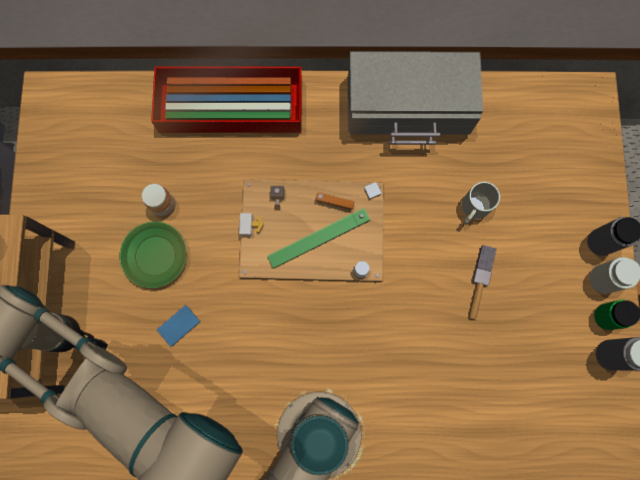

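View pics/s0.png

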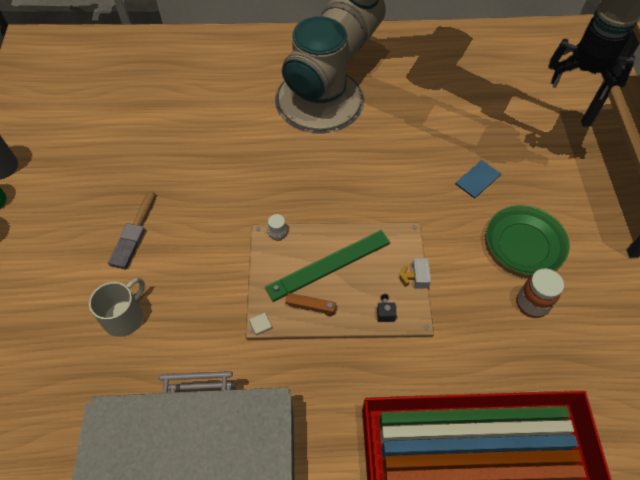

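The top view shows the board at u 240–383, v 181–281, with the pin near (362,216) and the strip's end near (272,261). The button pivot is near (320,198), the stop near (277,193) and the catch near (257,225). I'll zoom in to refine these.

Run:
```python
from a import *
a=cv2.imread("pics/t0.png")[170:290,230:395]; cv2.imwrite("pics/t0z.png",cv2.resize(a,None,fx=4.8,fy=4.8,interpolation=cv2.INTER_CUBIC))
a=cv2.imread("pics/s0.png")[205:350,235:445]; cv2.imwrite("pics/s0z.png",cv2.resize(a,None,fx=3.8,fy=3.8,interpolation=cv2.INTER_CUBIC))
```

```text
(no output)
```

View pics/t0z.png

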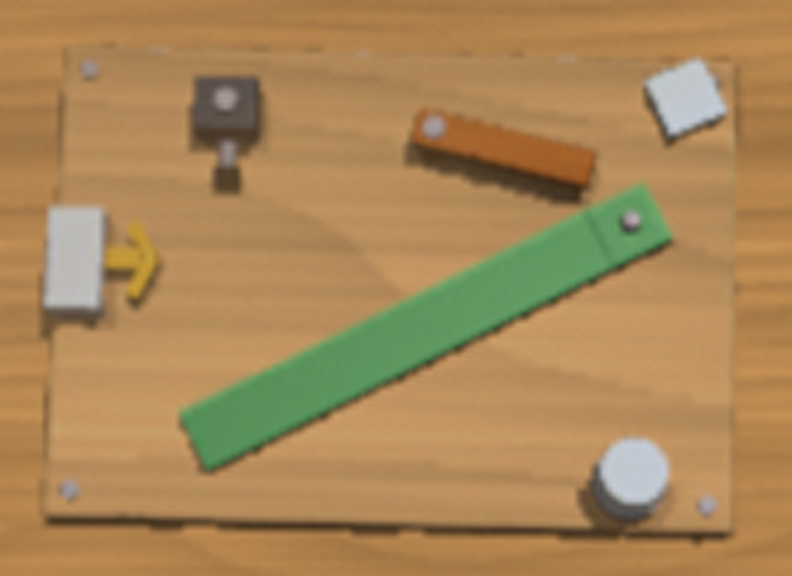

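View pics/s0z.png

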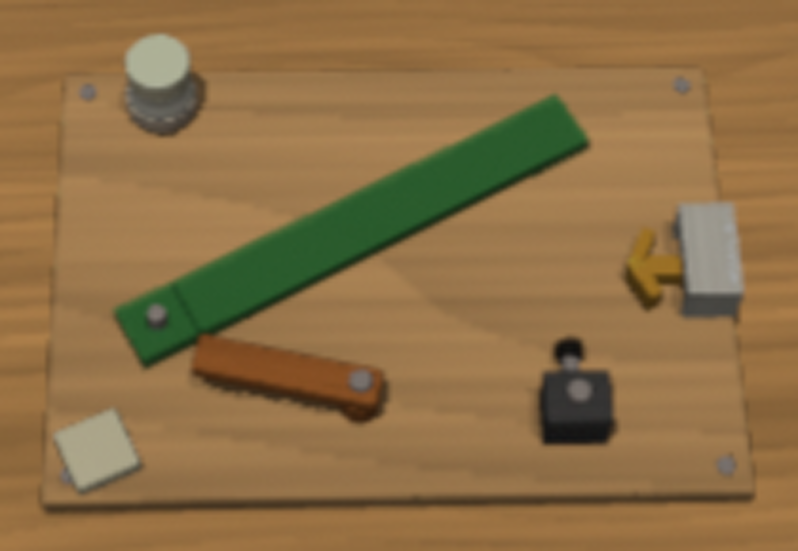

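```bash
cat > fit.py <<'E'
from a import *
from scipy.optimize import least_squares
T=lambda l:(np.array(l,float)+.5)/4.8-.5+[230,170]
S=lambda l:(np.array(l,float)+.5)/3.8-.5+[235,205]
# jig pts: FL, FR, NR, NL corners, pin top, 
J=np.array([[100,320,18],[100,-60,18],[-170,-60,18],[-170,320,18],[0,0,40]])/1e3
ut=T([[66,47],[735,62],[731,531],[45,517],[631,219]])
us=S([[752,496],[43,500],[65,72],[702,67],[156,314]])
def pose(p,J):
    c,s=np.cos(p[2]),np.sin(p[2]); J=np.atleast_2d(J)
    return np.c_[p[0]+c*J[:,0]-s*J[:,1],p[1]+s*J[:,0]+c*J[:,1],J[:,2]]
if __name__=="__main__":
    for nm,f in(("both",lambda p:np.r_[proj("top",pose(p,J))-ut,proj("scene",pose(p,J))-us]),("top",lambda p:proj("top",pose(p,J))-ut),("scene",lambda p:proj("scene",pose(p,J))-us)):
        r=least_squares(lambda p:f(p).ravel(),[.5,-.07,0]);print(nm,r.x.round(4));print(f(r.x).round(1).tolist())
        p=r.x
        if nm=="both":P=p
    inv=lambda X:pose([0,0,-P[2]],X-[P[0],P[1],0])
    for nm,n,F,uv,z in [("strip end corners top","top",T,[[180,411],[207,470]],.030),("strip sc","scene",S,[[557,95],[588,145]],.030),
      ("pin t","top",T,[[631,219]],.04),("pin s","scene",S,[[156,314]],.04),
      ("but pivot,end t","top",T,[[433,126],[597,151],[585,186]],.0475),("but s","scene",S,[[361,380],[203,336],[193,372]],.0475),
      ("jar t","top",T,[[634,470]],.068),("jar s","scene",S,[[158,62]],.068),
      ("tile t","top",T,[[686,98]],.03),("catch t","top",T,[[160,260]],.036),("catch s","scene",S,[[626,268]],.036),("stop nearface top","top",T,[[193,130],[260,135]],.052),("stop s","scene",S,[[543,374],[610,372]],.052),("buffer s","scene",S,[[568,341]],.036),("buffer t tip","top",T,[[227,190]],.028)]:
        W=px2z(n,F(uv),[z]*len(uv)); print(nm,W.round(4).tolist(),(inv(W)*1e3).round(1)[:,:2].tolist())
E
python3 fit.py
```

```text
both [ 0.562  -0.1133 -0.0254]
[[0.3, -1.4], [0.9, -1.0], [1.2, 0.1], [-0.3, -0.9], [0.6, -0.4], [1.3, -1.4], [-0.5, 0.2], [0.1, -0.4], [0.9, -0.8], [0.4, -1.0]]
top [ 0.5605 -0.1117 -0.0215]
[[-0.4, -0.4], [0.2, -0.5], [0.9, 0.6], [-0.7, 0.2], [0.0, 0.1]]
scene [ 0.5632 -0.1143 -0.0282]
[[0.8, -0.4], [-1.2, 0.6], [-0.2, -0.0], [0.7, -0.0], [-0.1, -0.5]]
strip end corners top [[0.4549, 0.1359, 0.03], [0.4222, 0.1207, 0.03]] [[-113.4, 246.4], [-145.7, 230.4]]
strip sc [[0.426, 0.119, 0.03], [0.4606, 0.1337, 0.03]] [[-141.9, 228.7], [-107.7, 244.3]]
pin t [[0.5609, -0.1116, 0.04]] [[-1.2, 1.7]]
pin s [[0.5642, -0.114, 0.04]] [[2.2, -0.7]]
but pivot,end t [[0.6117, -0.0025, 0.0475], [0.5975, -0.0928, 0.0475], [0.5776, -0.086, 0.0475]] [[46.8, 112.1], [34.9, 21.4], [14.9, 27.7]]
but s [[0.6114, -0.0046, 0.0475], [0.5822, -0.0883, 0.0475], [0.6032, -0.0939, 0.0475]] [[46.6, 109.9], [19.5, 25.5], [40.6, 20.5]]
jar t [[0.4165, -0.1092, 0.068]] [[-145.6, 0.4]]
jar s [[0.419, -0.1112, 0.068]] [[-143.0, -1.6]]
tile t [[0.633, -0.144, 0.03]] [[71.7, -28.9]]
catch t [[0.5383, 0.1478, 0.036]] [[-30.3, 260.5]]
catch s [[0.544, 0.1459, 0.036]] [[-24.6, 258.7]]
stop nearface top [[0.608, 0.1296, 0.052], [0.6052, 0.0927, 0.052]] [[39.8, 244.0], [37.9, 207.0]]
stop s [[0.6138, 0.0921, 0.052], [0.614, 0.1279, 0.052]] [[46.5, 206.7], [45.8, 242.4]]
buffer s [[0.5873, 0.1095, 0.036]] [[19.6, 223.4]]
buffer t tip [[0.5802, 0.112, 0.028]] [[12.5, 225.7]]
```

```bash
cat > h.py <<'E'
from a import *
from scipy.spatial.transform import Rotation as Ro
P=[0.562,-0.1132,-0.025]
def RT():
    s=manip.get_state(); return s,Ro.from_quat(np.roll(s["ee_rot"],-1)).as_matrix()
def jig2w(x,y,z): 
    c,s_=np.cos(P[2]),np.sin(P[2]); return np.array([P[0]+(c*x-s_*y)/1e3,P[1]+(s_*x+c*y)/1e3,z/1e3])
def w2jig(X):
    c,s_=np.cos(P[2]),np.sin(P[2]); d=(X[:2]-P[:2])*1e3; return np.array([c*d[0]+s_*d[1],-s_*d[0]+c*d[1],X[2]*1e3])
def shift(x,y,z):
    s,R=RT(); return R.T@(jig2w(x,y,z)-s["position"])
def rep():
    s,R=RT(); c,s_=np.cos(P[2]),np.sin(P[2]); f=s["contact_force"]
    print("t",round(s["clock"],2),"jig",w2jig(s["position"]).round(2),"w",s["position"].round(4),"F",f.round(2),"tooly yaw(world) deg",np.degrees(np.arctan2(R[1,1],R[0,1])).round(2),"width",round(s["width"],4))
    return R
E
python3 - <<'E'
from h import *
print(rep().round(3))
print(shift(-150,150,231).round(4),shift(-150,150,80).round(4))
E
```

```text
t 0.1 jig [-343.73  629.47  230.55] w [0.2341 0.5247 0.2306] F [-0.43 -0.53  0.33] tooly yaw(world) deg 65.95 width 0.0858
[[-0.001  0.408  0.913]
 [-0.001  0.913 -0.408]
 [-1.    -0.002 -0.   ]]
[ 1.000e-04 -3.681e-01  3.632e-01] [ 0.1511 -0.3678  0.3633]
```

Request:
play_rows(plan=[[[1, 0, -0.04, 0.04, -5], [1, 0, -0.08, 0.08, -10], [1, 0, -0.11, 0.11, -15], [1, 0.01, -0.145, 0.145, -20], [1, 0.02, -0.18, 0.18, -25], [1, 0.03, -0.215, 0.215, -30], [1, 0.05, -0.25, 0.25, -35], [1, 0.07, -0.285, 0.285, -40], [1, 0.09, -0.32, 0.32, -45], [1, 0.11, -0.35, 0.35, -45], [1, 0.12, -0.36, 0.37, -45], [1, 0.13, -0.36, 0.37, -45]]], grip_force=60)

```text
clock: 1.3
position: [0.4274, 0.0416, 0.1]
ee_rot: [0.696, -0.128, 0.696, 0.126]
contact_force: [-0.1, 1.1, 0.7]
width: 0.0005
```

Run:
```python
from h import *
print(rep().round(3))
snap("scene","s1")
a=cv2.imread("pics/s1.png")[120:350,200:470]; cv2.imwrite("pics/s1z.png",cv2.resize(a,None,fx=2.6,fy=2.6,interpolation=cv2.INTER_CUBIC))
print(shift(-137,159,60).round(4),shift(-137,159,22).round(4))
```

```text
t 1.3 jig [-138.41  151.36  100.02] w [0.4274 0.0416 0.1   ] F [-0.07  1.11  0.69] tooly yaw(world) deg 110.67 width 0.0005
[[ 0.    -0.353  0.936]
 [-0.003  0.936  0.353]
 [-1.    -0.003 -0.001]]
[0.0387 0.0039 0.0064] [0.0767 0.0038 0.0065]
```

View pics/s1z.png

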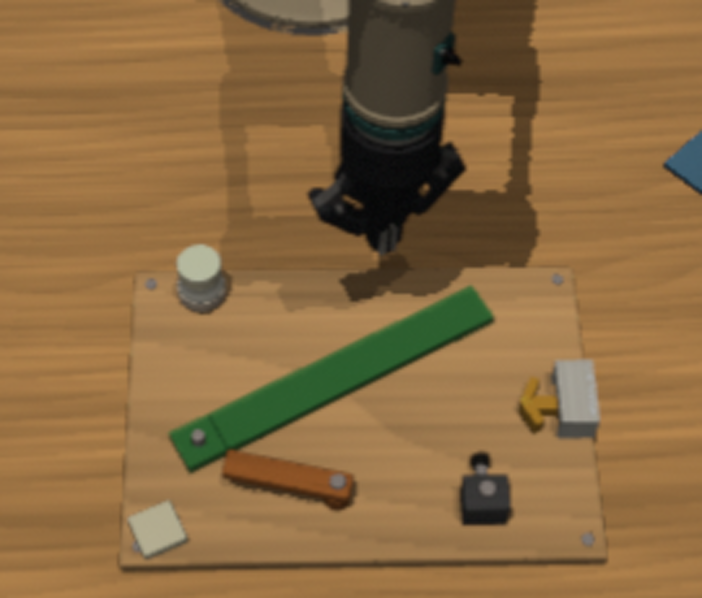

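Shut fingers hang clear on the near side of the strip (tip at about crop (383,245)); the strip, catch and button are unchanged. I'll descend next.

Request:
play_rows(plan=[[[1, 0.03, 0.004, 0.002, 0], [1, 0.055, 0.004, 0.002, 0], [1, 0.07, 0.004, 0.002, 0], [1, 0.077, 0.004, 0.002, 0], [1, 0.077, 0.004, 0.002, 0], [1, 0.077, 0.004, 0.002, 0]]])

```text
clock: 1.95
position: [0.425, 0.0482, 0.0223]
ee_rot: [0.694, -0.128, 0.697, 0.127]
contact_force: [0.2, 0.2, 0.1]
width: -0.0001
```

Run:
```python
from h import *
print(rep().round(3))
```

```text
t 1.95 jig [-140.97  157.95   22.34] w [0.425  0.0482 0.0223] F [0.21 0.16 0.13] tooly yaw(world) deg 110.76 width -0.0001
[[-0.004 -0.354  0.935]
 [-0.001  0.935  0.354]
 [-1.     0.    -0.004]]
```

```bash
cat > arc.py <<'E'
from h import *
def arc(phis,g=12,r=205):
    s,R=RT(); cur=w2jig(s["position"]); 
    zy=np.arctan2(R[1,2],R[0,2])-P[2]
    print("tool z yaw jig",zy)
    for f in phis:
        c,n=np.cos(f),np.sin(f); x,y=-18-g,r
        d=shift(c*x-n*y,n*x+c*y,22)
        print(round(f,3),d.round(4),"turn",round(np.degrees(zy-f),1))
if __name__=="__main__":
    rep();arc(np.arange(.52,.24,-.02))
E
python3 arc.py
```

```text
t 1.95 jig [-140.97  157.95   22.34] w [0.425  0.0482 0.0223] F [0.21 0.16 0.13] tooly yaw(world) deg 110.76 width -0.0001
tool z yaw jig 0.3872677936421389
0.52 [ 0.0003 -0.0003  0.014 ] turn -7.6
0.5 [0.0003 0.0008 0.018 ] turn -6.5
0.48 [0.0003 0.0019 0.022 ] turn -5.3
0.46 [0.0002 0.0028 0.0261] turn -4.2
0.44 [0.0002 0.0036 0.0301] turn -3.0
0.42 [0.0002 0.0044 0.0342] turn -1.9
0.4 [0.0002 0.0051 0.0383] turn -0.7
0.38 [0.0002 0.0057 0.0424] turn 0.4
0.36 [0.0002 0.0063 0.0465] turn 1.6
0.34 [0.0001 0.0067 0.0506] turn 2.7
0.32 [0.0001 0.0071 0.0547] turn 3.9
0.3 [0.0001 0.0073 0.0589] turn 5.0
0.28 [0.0001 0.0075 0.063 ] turn 6.1
0.26 [0.0001 0.0077 0.0671] turn 7.3
0.24 [0.0001 0.0077 0.0713] turn 8.4
```

Request:
play_rows(plan=[[[1, 0, 0, 0.006, 0], [1, 0, 0, 0.011, 0], [1, 0, 0.001, 0.015, 0], [1, 0, 0.001, 0.019, 0], [1, 0, 0.002, 0.022, 0], [1, 0, 0.003, 0.026, 0], [1, 0, 0.004, 0.03, 0], [1, 0, 0.004, 0.034, 0], [1, 0, 0.005, 0.038, 0], [1, 0, 0.005, 0.04, 0], [1, 0, 0.005, 0.04, 0]]])

```text
clock: 3.05
position: [0.4616, 0.0675, 0.0222]
ee_rot: [0.695, -0.127, 0.696, 0.127]
contact_force: [-0.1, -0.3, -0.5]
width: 0.0001
```

Run:
```python
from arc import *
rep();arc(np.arange(.44,.2,-.02))
```

```text
t 3.05 jig [-104.93  178.1    22.19] w [0.4616 0.0675 0.0222] F [-0.08 -0.29 -0.47] tooly yaw(world) deg 110.75 width 0.0001
tool z yaw jig 0.38716908345113965
0.44 [ 0.0002 -0.0014 -0.0109] turn -3.0
0.42 [ 0.0002 -0.0006 -0.0068] turn -1.9
0.4 [ 0.0002  0.0001 -0.0027] turn -0.7
0.38 [0.0002 0.0007 0.0014] turn 0.4
0.36 [0.0002 0.0012 0.0055] turn 1.6
0.34 [0.0002 0.0017 0.0096] turn 2.7
0.32 [0.0002 0.002  0.0137] turn 3.8
0.3 [0.0001 0.0023 0.0179] turn 5.0
0.28 [0.0001 0.0025 0.022 ] turn 6.1
0.26 [0.0001 0.0026 0.0262] turn 7.3
0.24 [0.0001 0.0026 0.0303] turn 8.4
0.22 [0.0001 0.0026 0.0344] turn 9.6
```

Request:
play_rows(plan=[[[1, 0, 0.001, 0.004, 1], [1, 0, 0.0015, 0.008, 2], [1, 0, 0.002, 0.012, 3], [1, 0, 0.002, 0.016, 5], [1, 0, 0.0025, 0.02, 6], [1, 0, 0.0025, 0.024, 7], [1, 0, 0.0025, 0.026, 7.5], [1, 0, 0.0025, 0.026, 7.5]]])

```text
clock: 3.85
position: [0.4858, 0.0793, 0.0221]
ee_rot: [0.702, -0.082, 0.703, 0.081]
contact_force: [-0.0, 0.4, 0.6]
width: -0.0002
```

Run:
```python
from arc import *
rep();arc(np.arange(.28,.0,-.02))
for n in("scene","top"):
    snap(n,n[0]+"2")
a=cv2.imread("pics/s2.png")[205:350,235:445]; cv2.imwrite("pics/s2z.png",cv2.resize(a,None,fx=3.8,fy=3.8,interpolation=cv2.INTER_CUBIC))
```

```text
t 3.85 jig [-81.02 190.56  22.11] w [0.4858 0.0793 0.0221] F [-0.04  0.4   0.59] tooly yaw(world) deg 103.24 width -0.0002
tool z yaw jig 0.25602700467117545
0.28 [ 0.0001 -0.0006 -0.0048] turn -1.4
0.26 [ 0.0001  0.     -0.0007] turn -0.2
0.24 [0.0001 0.0006 0.0034] turn 0.9
0.22 [0.0001 0.0011 0.0075] turn 2.1
0.2 [0.0001 0.0015 0.0117] turn 3.2
0.18 [0.0001 0.0018 0.0158] turn 4.4
0.16 [0.0001 0.0021 0.0199] turn 5.5
0.14 [0.0001 0.0022 0.0241] turn 6.6
0.12 [0.0001 0.0023 0.0282] turn 7.8
0.1 [0.0001 0.0023 0.0323] turn 8.9
0.08 [0.0001 0.0022 0.0365] turn 10.1
0.06 [0.0001 0.0021 0.0406] turn 11.2
0.04 [0.0001 0.0018 0.0448] turn 12.4
0.02 [0.     0.0015 0.0489] turn 13.5
-0.0 [0.    0.001 0.053] turn 14.7
```

View pics/s2z.png

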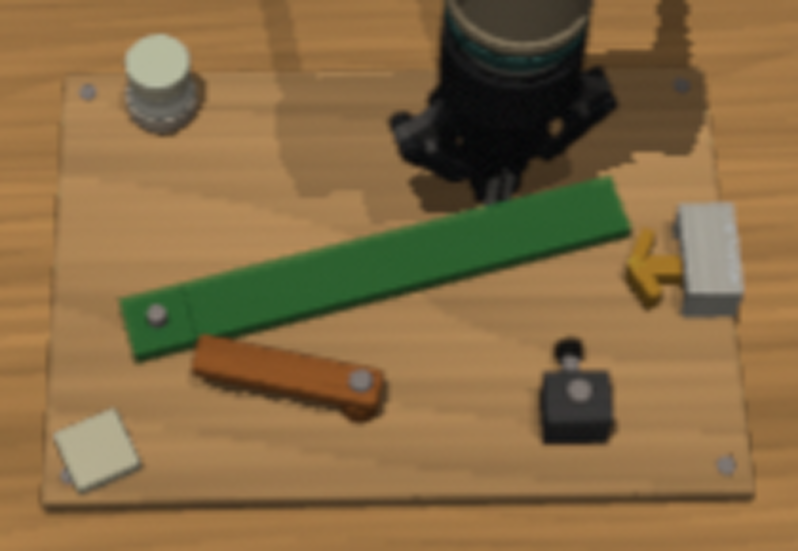

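The strip has swung. Its end corners are at crop (612,178) and (631,236), just short of the catch nose at (626,268).

Run:
```python
from arc import *
u=(np.array([[612,178],[631,236]],float)+.5)/3.8-.5+[235,205]
W=px2z("scene",u,[.03,.03]); m=[w2jig(w) for w in W]; print(m)
c=(m[0]+m[1])/2; phi=np.arctan2(-(c[0]-1.5),c[1]); print("phi",phi)
s,R=RT(); j=w2jig(s["position"]); c,n=np.cos(phi),np.sin(phi)
print("finger in strip frame",c*j[0]+n*j[1],-n*j[0]+c*j[1])
```

```text
[array([-85.50602632, 256.35705133,  30.        ]), array([-47.80936542, 264.02733283,  30.        ])]
phi 0.2561949792506922
finger in strip frame -30.09650562372719 204.66526078836648
```

Request:
play_rows(plan=[[[1, 0, 0.0005, 0.002, 0.5], [1, 0, 0.0005, 0.004, 1], [1, 0, 0.001, 0.006, 1.5], [1, 0, 0.001, 0.008, 2], [1, 0, 0.0015, 0.01, 3], [1, 0, 0.0015, 0.012, 3.5], [1, 0, 0.002, 0.014, 4], [1, 0, 0.002, 0.016, 4.5], [1, 0, 0.002, 0.018, 5]]])

```text
clock: 4.85
position: [0.4954, 0.0839, 0.0217]
ee_rot: [0.7, -0.052, 0.711, 0.05]
contact_force: [-15.7, -5.7, 15.0]
width: -0.0003
```

Run:
```python
from arc import *
rep();arc(np.arange(.18,-.03,-.02))
```

```text
t 4.85 jig [-71.48 195.41  21.68] w [0.4954 0.0839 0.0217] F [-15.67  -5.65  14.99] tooly yaw(world) deg 98.29 width -0.0003
tool z yaw jig 0.16966824997583477
0.18 [-0.0004  0.      0.0053] turn -0.6
0.16 [-0.0005  0.0006  0.0094] turn 0.6
0.14 [-0.0005  0.0011  0.0135] turn 1.7
0.12 [-0.0006  0.0016  0.0177] turn 2.8
0.1 [-0.0007  0.0019  0.0218] turn 4.0
0.08 [-0.0007  0.0022  0.0259] turn 5.1
0.06 [-0.0008  0.0024  0.0301] turn 6.3
0.04 [-0.0009  0.0025  0.0342] turn 7.4
0.02 [-0.0009  0.0025  0.0383] turn 8.6
0.0 [-0.001   0.0024  0.0425] turn 9.7
-0.02 [-0.0011  0.0023  0.0466] turn 10.9
```

The force is higher than expected, and it has a vertical component because the arm tilted under load. I'll ease off before continuing.

Request:
play_rows(plan=[[[1, -0.0005, 0, 0.001, 0], [1, -0.001, 0, 0.001, 0]]])

```text
clock: 5.05
position: [0.4958, 0.084, 0.0225]
ee_rot: [0.699, -0.052, 0.711, 0.05]
contact_force: [-2.0, -0.9, -0.6]
width: 0.0
```

Run:
```python
from arc import *
print(rep().round(3)); print(manip.get_state()["moment"])
snap("scene","s3"); snap("top","t3")
a=cv2.imread("pics/s3.png")[205:350,235:445]; cv2.imwrite("pics/s3z.png",cv2.resize(a,None,fx=3.8,fy=3.8,interpolation=cv2.INTER_CUBIC))
```

```text
t 5.05 jig [-71.11 195.46  22.45] w [0.4958 0.084  0.0225] F [-2.03 -0.9  -0.63] tooly yaw(world) deg 98.28 width 0.0
[[-0.017 -0.144  0.989]
 [-0.003  0.99   0.144]
 [-1.    -0.001 -0.018]]
[-0.26243898  0.51882378  0.01598153]
```

View pics/s3z.png

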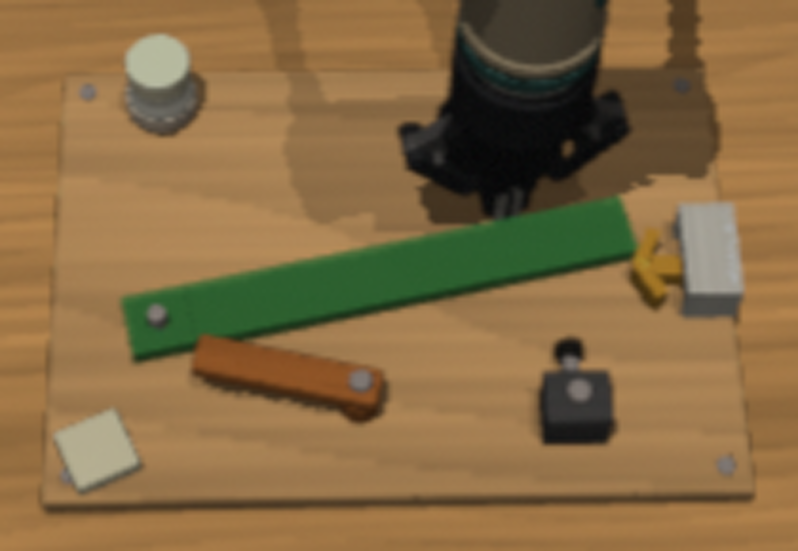

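Request:
play_rows(plan=[[[1, -0.001, 0, -0.002, 0], [1, -0.002, 0, -0.002, 0], [1, -0.0025, 0, 0, 0], [1, -0.0025, 0, 0.001, 0], [1, -0.0025, 0, 0.002, 0.5], [1, -0.0025, 0, 0.003, 1], [1, -0.003, 0.0005, 0.004, 1], [1, -0.003, 0.0005, 0.005, 1.5], [1, -0.003, 0.0005, 0.006, 1.5]]])

```text
clock: 6.05
position: [0.4972, 0.0848, 0.0247]
ee_rot: [0.696, -0.043, 0.715, 0.041]
contact_force: [-9.9, -3.9, 5.9]
width: -0.0002
```

Run:
```python
from arc import *
print(rep().round(3)); print(manip.get_state()["moment"])
```

```text
t 6.05 jig [-69.73 196.27  24.67] w [0.4972 0.0848 0.0247] F [-9.88 -3.86  5.91] tooly yaw(world) deg 96.81 width -0.0002
[[-0.027 -0.119  0.993]
 [-0.005  0.993  0.119]
 [-1.    -0.002 -0.027]]
[-0.52385807  1.58202571 -0.01521452]
```

Request:
play_rows(plan=[[[1, 0, 0.002, -0.003, 0], [1, -0.0005, 0.009, -0.003, 0], [1, -0.0005, 0.009, 0, 0], [1, -0.001, 0.009, 0.002, 0], [1, -0.001, 0.009, 0.0035, 0.5], [1, -0.0015, 0.009, 0.005, 1], [1, -0.002, 0.009, 0.0055, 1], [1, -0.002, 0.009, 0.006, 1], [1, -0.002, 0.009, 0.0065, 1]]])

```text
clock: 6.95
position: [0.4983, 0.095, 0.0255]
ee_rot: [0.693, -0.037, 0.719, 0.035]
contact_force: [-8.5, 0.3, 1.6]
width: -0.0002
```

Run:
```python
from arc import *
print(rep().round(3)); print(manip.get_state()["moment"])
```

```text
t 6.95 jig [-68.87 206.59  25.51] w [0.4983 0.095  0.0255] F [-8.48  0.3   1.59] tooly yaw(world) deg 95.82 width -0.0002
[[-0.036 -0.101  0.994]
 [-0.004  0.995  0.101]
 [-0.999 -0.001 -0.036]]
[0.14683346 1.37486449 0.05867957]
```

Request:
play_rows(plan=[[[1, 0, 0.0005, 0.004, 0], [1, 0, 0.0005, 0.0045, 0], [1, 0, 0.0005, 0.005, 0.5], [1, 0, 0.0005, 0.0055, 0.5], [1, 0, 0.0005, 0.006, 0.5], [1, 0, 0.0005, 0.0065, 1], [1, 0, 0.0005, 0.007, 1], [1, 0, 0.0005, 0.0075, 1], [1, 0, 0.0005, 0.008, 1]]])

```text
clock: 7.85
position: [0.4982, 0.0959, 0.0248]
ee_rot: [0.688, -0.031, 0.725, 0.029]
contact_force: [-14.6, -2.7, 12.9]
width: -0.0002
```

Run:
```python
from arc import *
print(rep().round(3)); print(manip.get_state()["moment"])
```

```text
t 7.85 jig [-68.97 207.42  24.78] w [0.4982 0.0959 0.0248] F [-14.65  -2.68  12.94] tooly yaw(world) deg 94.89 width -0.0002
[[-0.052 -0.085  0.995]
 [-0.006  0.996  0.085]
 [-0.999 -0.002 -0.053]]
[-0.41394573  2.45621977  0.04373989]
```

Request:
play_rows(plan=[[[1, 0, 0, -0.003, 0], [1, 0.001, 0, -0.003, 0], [1, 0.0005, 0, 0.001, 0], [1, 0, 0, 0.003, 0], [1, -0.0005, 0, 0.004, 0], [1, -0.001, 0.0005, 0.005, 0], [1, -0.0015, 0.0005, 0.006, 0], [1, -0.002, 0.0005, 0.007, 0], [1, -0.0025, 0.0005, 0.008, 0]]])

```text
clock: 8.75
position: [0.5015, 0.0969, 0.0253]
ee_rot: [0.684, -0.032, 0.729, 0.029]
contact_force: [-9.4, 0.3, -2.1]
width: -0.0003
```

Run:
```python
from arc import *
print(rep().round(3)); print(manip.get_state()["moment"],manip.get_state()["qpos"],manip.get_state()["effort"])
```

```text
t 8.75 jig [-65.69 208.55  25.29] w [0.5015 0.0969 0.0253] F [-9.44  0.29 -2.09] tooly yaw(world) deg 94.9 width -0.0003
[[-0.063 -0.085  0.994]
 [-0.007  0.996  0.085]
 [-0.998 -0.001 -0.064]]
[-0.07522394  1.37095392  0.02855275] [ 0.05683784  0.41487967  1.87937276 -0.00387947  0.91108001 -1.59702227] [-6.82269316e-01 -4.37588024e+01 -2.27715719e+01 -3.48803715e-02
 -2.61774346e+00  3.84614558e-02]
```

Request:
play_rows(plan=[[[1, -0.001, 0, 0.003, 0], [1, -0.0015, 0, 0.0045, 0], [1, -0.0017, 0, 0.0055, 0], [1, -0.0018, 0.0005, 0.0065, 0.5], [1, -0.0019, 0.0005, 0.0075, 0.5], [1, -0.002, 0.0005, 0.0085, 1], [1, -0.002, 0.0005, 0.009, 1]]])

```text
clock: 9.45
position: [0.5109, 0.0983, 0.0267]
ee_rot: [0.684, -0.025, 0.729, 0.022]
contact_force: [-3.2, 0.6, -1.9]
width: -0.0001
```

Run:
```python
from arc import *
print(rep().round(3)); print(manip.get_state()["moment"])
```

```text
t 9.45 jig [-56.34 210.18  26.75] w [0.5109 0.0983 0.0267] F [-3.15  0.62 -1.9 ] tooly yaw(world) deg 93.89 width -0.0001
[[-0.063 -0.068  0.996]
 [-0.006  0.998  0.067]
 [-0.998 -0.002 -0.063]]
[ 0.02848391  0.45664271 -0.00634083]
```

Request:
play_rows(plan=[[[1, 0, 0, 0.002, 0], [1, 0, 0, 0.003, 0], [1, 0, 0.0005, 0.004, 0.5], [1, 0, 0.0005, 0.005, 0.5], [1, -0.0005, 0.0005, 0.006, 1], [1, -0.0005, 0.0005, 0.007, 1], [1, -0.0005, 0.001, 0.008, 1.5], [1, -0.0005, 0.001, 0.009, 2], [1, -0.0005, 0.001, 0.01, 2], [1, -0.0005, 0.001, 0.011, 2.5], [1, -0.0005, 0.001, 0.012, 2.5]]])

```text
clock: 10.55
position: [0.5226, 0.1004, 0.0265]
ee_rot: [0.684, -0.01, 0.729, 0.006]
contact_force: [-4.4, 1.0, 0.3]
width: 0.0002
```

Run:
```python
from arc import *
print(rep().round(3)); print(manip.get_state()["moment"])
snap("scene","s4"); snap("top","t4")
a=cv2.imread("pics/s4.png")[205:350,235:445]; cv2.imwrite("pics/s4z.png",cv2.resize(a,None,fx=3.8,fy=3.8,interpolation=cv2.INTER_CUBIC))
```

```text
t 10.55 jig [-44.77 212.5   26.49] w [0.5226 0.1004 0.0265] F [-4.43  1.05  0.31] tooly yaw(world) deg 91.37 width 0.0002
[[-0.064 -0.024  0.998]
 [-0.006  1.     0.024]
 [-0.998 -0.005 -0.064]]
[0.33415173 0.65935765 0.00803036]
```

View pics/s4z.png

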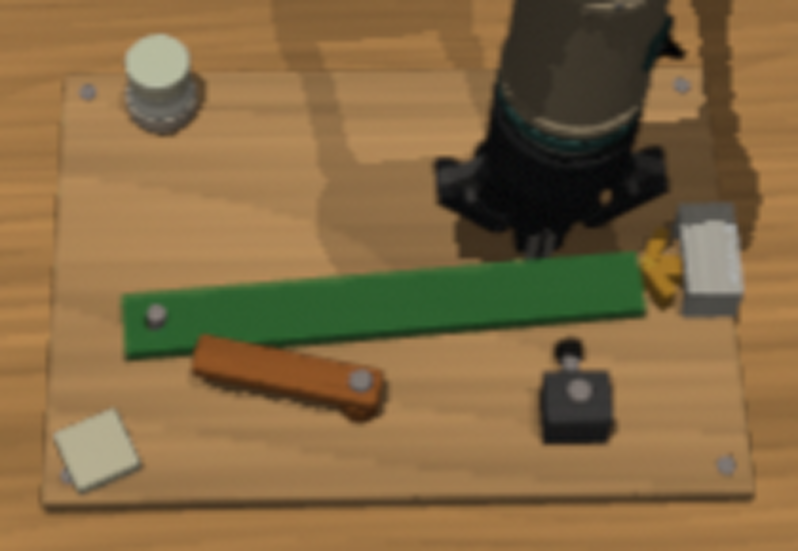

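The strip rides the nose, which is pushed out at (660,270), with about 14 mm left to the buffer. Continuing gently.

Request:
play_rows(plan=[[[1, 0, 0, 0.0025, 0], [1, 0, 0, 0.0035, 0.5], [1, 0, 0, 0.0045, 1], [1, 0, 0.0005, 0.0055, 1], [1, -0.0005, 0.0005, 0.0065, 1.5], [1, -0.0005, 0.0005, 0.0075, 2], [1, -0.0005, 0.0005, 0.0085, 2], [1, -0.0005, 0.0005, 0.0095, 2.5]]])

```text
clock: 11.45
position: [0.5328, 0.1015, 0.0265]
ee_rot: [0.685, 0.005, 0.729, -0.009]
contact_force: [-2.6, 2.6, -0.5]
width: -0.0001
```

Run:
```python
from arc import *
print(rep().round(3)); print(manip.get_state()["moment"])
```

```text
t 11.45 jig [-34.55 213.87  26.47] w [0.5328 0.1015 0.0265] F [-2.64  2.59 -0.46] tooly yaw(world) deg 88.84 width -0.0001
[[-0.062  0.02   0.998]
 [-0.006  1.    -0.021]
 [-0.998 -0.007 -0.062]]
[ 0.48204158  0.55130574 -0.01164297]
```

Request:
play_rows(plan=[[[1, 0, 0, 0.001, 0], [1, 0, 0, 0.0015, 0], [1, 0, 0, 0.002, 0], [1, 0, 0, 0.0025, 0], [1, 0, 0, 0.003, 0], [1, 0, 0, 0.0035, 0], [1, 0, 0, 0.004, 0]]])

```text
clock: 12.15
position: [0.5368, 0.1013, 0.0262]
ee_rot: [0.685, 0.005, 0.729, -0.009]
contact_force: [-1.5, 0.7, 0.7]
width: -0.0004
```

Run:
```python
from arc import *
print(rep().round(3)); print(manip.get_state()["moment"])
snap("scene","s5"); snap("top","t5")
a=cv2.imread("pics/s5.png")[205:350,235:445]; cv2.imwrite("pics/s5z.png",cv2.resize(a,None,fx=3.8,fy=3.8,interpolation=cv2.INTER_CUBIC))
```

```text
t 12.15 jig [-30.54 213.79  26.24] w [0.5368 0.1013 0.0262] F [-1.53  0.69  0.75] tooly yaw(world) deg 88.84 width -0.0004
[[-0.062  0.02   0.998]
 [-0.006  1.    -0.021]
 [-0.998 -0.007 -0.062]]
[ 0.1364896   0.21736815 -0.01686904]
```

View pics/s5z.png

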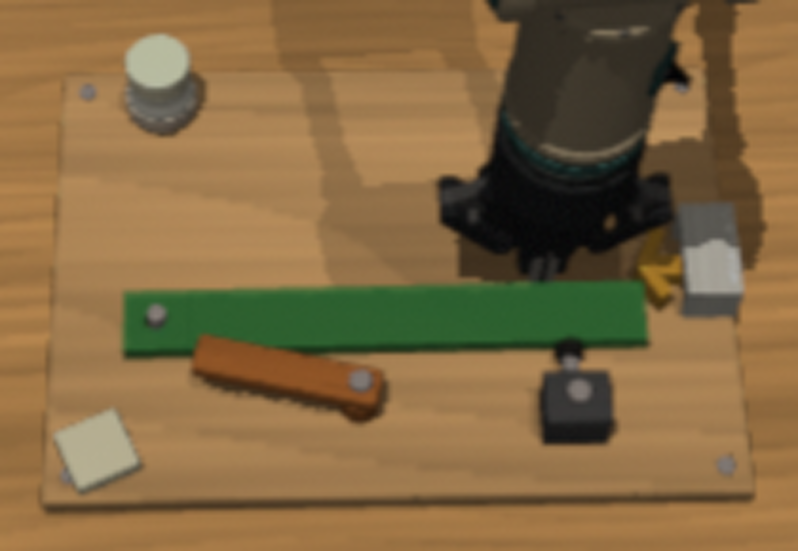

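The strip has passed the nose tip, and the buffer at (568,345) is at or near its edge. Feeling for contact now.

Request:
play_rows(plan=[[[1, 0, 0, 0.001, 0], [1, 0, 0, 0.0015, 0], [1, -0.0003, 0, 0.002, 0], [1, -0.0004, 0, 0.0025, 0], [1, -0.0005, 0, 0.003, 0], [1, -0.0005, 0, 0.003, 0]]])

```text
clock: 12.85
position: [0.5378, 0.1013, 0.026]
ee_rot: [0.683, 0.005, 0.73, -0.009]
contact_force: [-5.9, 1.2, 0.6]
width: 0.0
```

Run:
```python
from arc import *
rep(); print(manip.get_state()["moment"])
```

```text
t 12.85 jig [-29.55 213.85  26.02] w [0.5378 0.1013 0.026 ] F [-5.88  1.24  0.59] tooly yaw(world) deg 88.85 width 0.0
[0.18425268 0.86818184 0.024618  ]
```

Request:
play_rows(plan=[[[1, -0.0006, 0, 0.0025, 0], [1, -0.0008, 0, 0.0033, 0], [1, -0.0009, 0, 0.004, 0], [1, -0.0009, 0, 0.004, 0], [1, -0.0009, 0, 0.004, 0]]])

```text
clock: 13.35
position: [0.538, 0.1013, 0.026]
ee_rot: [0.68, 0.005, 0.733, -0.009]
contact_force: [-8.0, 1.4, 2.3]
width: -0.0
```

Run:
```python
from arc import *
rep(); print(manip.get_state()["moment"])
```

```text
t 13.35 jig [-29.36 213.87  26.04] w [0.538  0.1013 0.026 ] F [-7.99  1.4   2.28] tooly yaw(world) deg 88.85 width -0.0
[ 0.1634847   1.32926766 -0.02025822]
```

Request:
play_rows(plan=[[[1, -0.0012, 0, 0.0042, 0], [1, -0.0014, 0, 0.0048, 0], [1, -0.0014, 0, 0.0051, 0], [1, -0.0014, 0, 0.0051, 0], [1, -0.0014, 0, 0.0051, 0], [1, -0.0014, 0, 0.0051, 0], [1, -0.0014, 0, 0.0051, 0], [1, -0.0014, 0, 0.0051, 0], [1, -0.0014, 0, 0.0051, 0], [1, -0.0014, 0, 0.0051, 0], [1, -0.0014, 0, 0.0051, 0], [1, -0.0014, 0, 0.0051, 0]]])

```text
clock: 14.55
position: [0.5383, 0.1013, 0.0261]
ee_rot: [0.677, 0.005, 0.736, -0.01]
contact_force: [-10.0, 1.0, 2.6]
width: -0.0002
```

Run:
```python
from arc import *
rep(); print(manip.get_state()["moment"])
```

```text
t 14.55 jig [-29.09 213.88  26.14] w [0.5383 0.1013 0.0261] F [-10.03   1.02   2.6 ] tooly yaw(world) deg 88.85 width -0.0002
[ 0.24067795  1.57946252 -0.00162791]
```

Request:
play_rows(plan=[[[1, -0.0016, 0, 0.005, 0], [1, -0.0016, 0, 0.0051, 0], [1, -0.0016, 0, 0.0051, 0], [1, -0.0016, 0, 0.0051, 0], [1, -0.0016, 0, 0.0051, 0], [1, -0.0016, 0, 0.0051, 0], [1, -0.0016, 0, 0.0051, 0], [1, -0.0016, 0, 0.0051, 0], [1, -0.0016, 0, 0.0051, 0], [1, -0.0016, 0, 0.0051, 0], [1, -0.0016, 0, 0.0051, 0], [1, -0.0016, 0, 0.0051, 0]]])

```text
clock: 15.75
position: [0.5384, 0.1014, 0.0263]
ee_rot: [0.673, 0.005, 0.74, -0.01]
contact_force: [-8.2, 1.6, 1.2]
width: 0.0001
```

Run:
```python
from arc import *
print(rep().round(3)); print(manip.get_state()["moment"])
```

```text
t 15.75 jig [-28.92 213.92  26.31] w [0.5384 0.1014 0.0263] F [-8.24  1.63  1.22] tooly yaw(world) deg 88.85 width 0.0001
[[-0.095  0.02   0.995]
 [-0.006  1.    -0.021]
 [-0.995 -0.008 -0.095]]
[0.1902375  1.56216456 0.00807426]
```

Request:
play_rows(plan=[[[1, -0.0017, 0, 0.0052, 0], [1, -0.0017, 0, 0.0054, 0], [1, -0.0017, 0, 0.0054, 0], [1, -0.0017, 0, 0.0054, 0], [1, -0.0017, 0, 0.0054, 0], [1, -0.0017, 0, 0.0054, 0], [1, -0.0017, 0, 0.0054, 0], [1, -0.0017, 0, 0.0054, 0], [1, -0.0017, 0, 0.0054, 0], [1, -0.0017, 0, 0.0054, 0], [1, -0.0017, 0, 0.0054, 0], [1, -0.0017, 0, 0.0054, 0]]])

```text
clock: 16.95
position: [0.5385, 0.1014, 0.0264]
ee_rot: [0.669, 0.005, 0.744, -0.01]
contact_force: [-9.8, 1.3, 1.0]
width: 0.0004
```

Run:
```python
from arc import *
for i in range(4):
    rep(); print(manip.get_state()["moment"]); manip.get_image("top")
```

```text
t 16.95 jig [-28.83 213.93  26.43] w [0.5385 0.1014 0.0264] F [-9.85  1.33  1.  ] tooly yaw(world) deg 88.85 width 0.0004
[ 0.19508225  1.63246621 -0.03285383]
t 17.0 jig [-28.81 213.96  26.43] w [0.5385 0.1014 0.0264] F [-10.27   1.26   0.67] tooly yaw(world) deg 88.86 width -0.0
[ 0.25378647  1.60953621 -0.01015126]
t 17.05 jig [-28.79 213.94  26.47] w [0.5386 0.1014 0.0265] F [-10.83   0.76   0.62] tooly yaw(world) deg 88.86 width -0.0002
[ 0.22764     1.63983234 -0.02006013]
t 17.1 jig [-28.79 213.94  26.46] w [0.5386 0.1014 0.0265] F [-10.04   2.05   0.62] tooly yaw(world) deg 88.86 width 0.0001
[ 0.18645424  1.59284061 -0.01563559]
```

Steady at about 10 N for several seconds. Releasing now: back off, then lift.

Request:
play_rows(plan=[[[1, 0, 0, 0.003, 0], [1, 0, 0, 0.001, 0], [1, 0, 0, -0.002, 0], [1, 0, 0, -0.008, 0], [1, 0, 0, -0.018, 0], [1, 0, 0, -0.025, 0], [1, -0.03, 0, -0.025, 0], [1, -0.06, 0, -0.025, 0], [1, -0.08, 0, -0.025, 0], [1, -0.08, 0, -0.025, 0]]])

```text
clock: 18.15
position: [0.5245, 0.1025, 0.1116]
ee_rot: [0.671, 0.005, 0.741, -0.009]
contact_force: [0.6, -0.5, -0.1]
width: 0.0002
```

Run:
```python
from arc import *
print(rep().round(3))
snap("scene","s6"); snap("top","t6")
a=cv2.imread("pics/s6.png")[205:350,235:445]; cv2.imwrite("pics/s6z.png",cv2.resize(a,None,fx=3.8,fy=3.8,interpolation=cv2.INTER_CUBIC))
```

```text
t 18.15 jig [-42.87 214.73 111.64] w [0.5245 0.1025 0.1116] F [ 0.6  -0.53 -0.12] tooly yaw(world) deg 88.86 width 0.0002
[[-0.098  0.02   0.995]
 [-0.006  1.    -0.021]
 [-0.995 -0.008 -0.098]]
```

View pics/s6z.png

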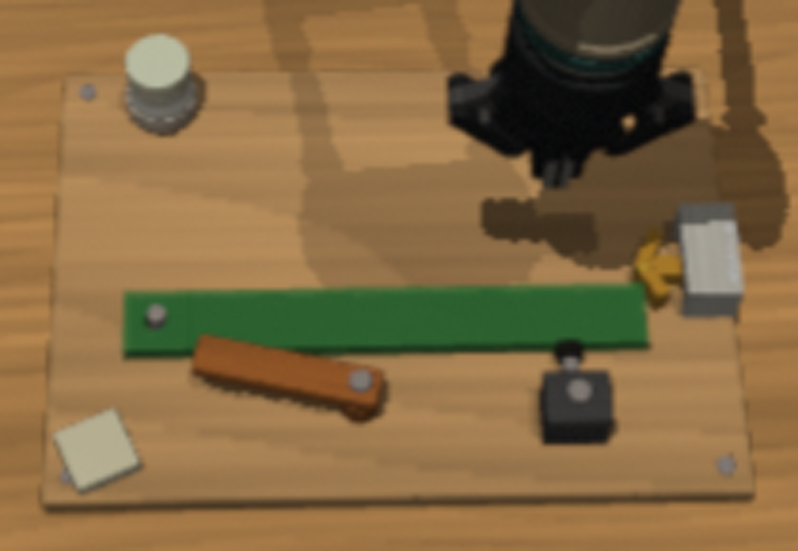

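The strip sits on the buffer (568,345) with the catch nose sprung back on its near corner at (640,280). Now for the button.

```bash
cat > but.py <<'E'
from h import *
def but(ths,off,r=72,z=38):
    for t in ths:
        d=np.array([-np.sin(t),-np.cos(t)]);e=np.array([-np.cos(t),np.sin(t)])
        p=np.array([47,110])+r*d-off*e
        print(round(t,2),p.round(1),shift(p[0],p[1],z).round(4))
if __name__=="__main__":
    rep(); but([.246],34,z=100); but([.246],34,z=38)
E
python3 but.py
```

```text
t 18.25 jig [-45.51 214.49 108.74] w [0.5219 0.1024 0.1087] F [-0.76 -0.18 -0.79] tooly yaw(world) deg 88.86 width 0.0001
0.25 [62.4 31.9] [-0.0011 -0.1831  0.1075]
0.25 [62.4 31.9] [ 0.0606 -0.1826  0.114 ]
```

Request:
play_rows(plan=[[[1, -0.01, -0.03, 0.02, 0], [1, -0.01, -0.06, 0.04, 0], [1, -0.01, -0.09, 0.06, 0], [1, -0.01, -0.12, 0.075, 0], [1, -0.01, -0.15, 0.09, 0], [1, -0.005, -0.175, 0.105, 0], [1, 0, -0.183, 0.109, 0], [1, 0.01, -0.183, 0.11, 0], [1, 0.02, -0.183, 0.11, 0], [1, 0.02, -0.183, 0.11, 0]]])

```text
clock: 19.25
position: [0.6229, -0.0811, 0.0764]
ee_rot: [0.667, 0.005, 0.745, -0.009]
contact_force: [0.8, 0.2, 0.2]
width: -0.0005
```

Run:
```python
from but import *
rep(); but([.246],34,z=38)
snap("scene","s7")
a=cv2.imread("pics/s7.png")[205:350,235:445]; cv2.imwrite("pics/s7z.png",cv2.resize(a,None,fx=3.8,fy=3.8,interpolation=cv2.INTER_CUBIC))
```

```text
t 19.25 jig [60.04 33.63 76.43] w [ 0.6229 -0.0811  0.0764] F [0.81 0.2  0.16] tooly yaw(world) deg 88.92 width -0.0005
0.25 [62.4 31.9] [ 0.0379 -0.0015  0.0066]
```

View pics/s7z.png

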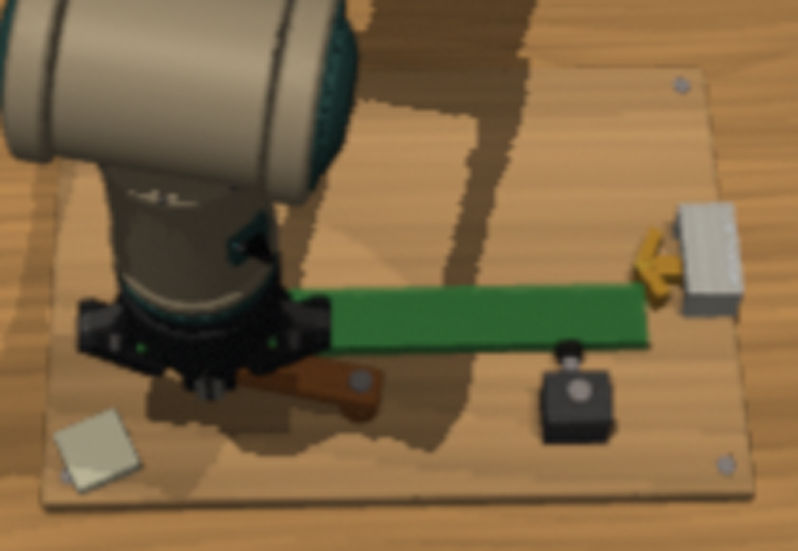

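The fingers hover over the board on the far side of the button's end, clear of the tile at (97,450).

Request:
play_rows(plan=[[[1, 0.01, -0.001, 0.009, 0], [1, 0.022, -0.001, 0.009, 0], [1, 0.032, -0.001, 0.009, 0], [1, 0.038, -0.001, 0.008, 0], [1, 0.038, -0.001, 0.008, 0], [1, 0.038, -0.001, 0.008, 0]]])

```text
clock: 19.9
position: [0.6275, -0.0827, 0.0388]
ee_rot: [0.668, 0.005, 0.744, -0.009]
contact_force: [-1.0, -0.6, 0.2]
width: 0.0003
```

Run:
```python
from but import *
rep(); but(np.arange(.2,1.6,.1),25,z=38)
```

```text
t 19.9 jig [64.75 32.11 38.82] w [ 0.6275 -0.0827  0.0388] F [-1.03 -0.59  0.15] tooly yaw(world) deg 88.93 width 0.0003
0.2 [57.2 34.5] [ 0.0016  0.0024 -0.0074]
0.3 [49.6 33.8] [ 0.0024  0.0018 -0.015 ]
0.4 [42.  33.9] [ 0.0033  0.002  -0.0225]
0.5 [34.4 34.8] [ 0.0041  0.0029 -0.03  ]
0.6 [27.  36.5] [ 0.0049  0.0046 -0.0374]
0.7 [19.7 38.8] [ 0.0056  0.007  -0.0446]
0.8 [12.8 41.9] [ 0.0064  0.0101 -0.0515]
0.9 [ 6.1 45.7] [ 0.0071  0.0139 -0.0581]
1.0 [-0.1 50.1] [ 0.0077  0.0184 -0.0643]
1.1 [-5.8 55.1] [ 0.0083  0.0234 -0.0699]
1.2 [-11.   60.6] [ 0.0088  0.029  -0.0751]
1.3 [-15.7  66.7] [ 0.0093  0.035  -0.0797]
1.4 [-19.7  73.1] [ 0.0097  0.0415 -0.0836]
1.5 [-23.1  80. ] [ 0.01    0.0484 -0.0869]
```

Request:
play_rows(plan=[[[1, 0.0005, 0.0015, -0.004, 0], [1, 0.001, 0.002, -0.0075, 0], [1, 0.0015, 0.002, -0.011, 0], [1, 0.002, 0.002, -0.015, 0], [1, 0.0025, 0.002, -0.019, 0], [1, 0.003, 0.002, -0.0225, 0], [1, 0.0035, 0.0025, -0.026, 0], [1, 0.004, 0.003, -0.03, 0], [1, 0.0045, 0.004, -0.034, 0], [1, 0.005, 0.0045, -0.0375, 0], [1, 0.005, 0.0045, -0.0375, 0]]])

```text
clock: 21.0
position: [0.5887, -0.0773, 0.0378]
ee_rot: [0.667, 0.005, 0.745, -0.009]
contact_force: [-0.0, -0.5, 0.9]
width: -0.0003
```

Run:
```python
from but import *
rep(); but(np.arange(.6,1.6,.1),25,z=38)
snap("top","t8");snap("scene","s8")
a=cv2.imread("pics/s8.png")[205:350,235:445]; cv2.imwrite("pics/s8z.png",cv2.resize(a,None,fx=3.8,fy=3.8,interpolation=cv2.INTER_CUBIC))
```

```text
t 21.0 jig [25.81 36.52 37.79] w [ 0.5887 -0.0773  0.0378] F [-0.05 -0.53  0.86] tooly yaw(world) deg 88.94 width -0.0003
0.6 [27.  36.5] [-0.0003 -0.0001  0.0011]
0.7 [19.7 38.8] [ 0.0004  0.0023 -0.006 ]
0.8 [12.8 41.9] [ 0.0012  0.0055 -0.013 ]
0.9 [ 6.1 45.7] [ 0.0019  0.0093 -0.0195]
1.0 [-0.1 50.1] [ 0.0025  0.0137 -0.0257]
1.1 [-5.8 55.1] [ 0.0031  0.0187 -0.0314]
1.2 [-11.   60.6] [ 0.0037  0.0243 -0.0365]
1.3 [-15.7  66.7] [ 0.0041  0.0304 -0.0411]
1.4 [-19.7  73.1] [ 0.0045  0.0369 -0.045 ]
1.5 [-23.1  80. ] [ 0.0048  0.0438 -0.0483]
```

View pics/s8z.png

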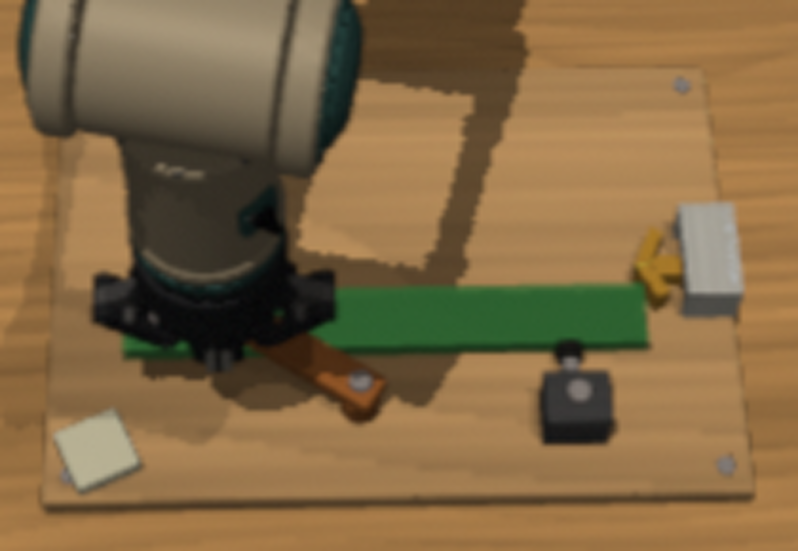

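The button is turning as planned (pivot at (361,380), bar now angled over the strip). Continuing along the arc.

Request:
play_rows(plan=[[[1, 0, 0.001, -0.003, 0], [1, 0.0005, 0.0025, -0.006, 0], [1, 0.0005, 0.004, -0.0095, 0], [1, 0.001, 0.0055, -0.013, 0], [1, 0.001, 0.0075, -0.0165, 0], [1, 0.0015, 0.0095, -0.0195, 0], [1, 0.002, 0.0115, -0.0225, 0], [1, 0.002, 0.0137, -0.0257, 0], [1, 0.0025, 0.016, -0.0285, 0], [1, 0.003, 0.0185, -0.0315, 0], [1, 0.003, 0.0185, -0.0315, 0]]])

```text
clock: 22.2
position: [0.5567, -0.0579, 0.038]
ee_rot: [0.666, 0.005, 0.745, -0.009]
contact_force: [-0.2, -0.3, 0.1]
width: -0.0
```

Run:
```python
from but import *
rep(); but(np.arange(1.1,1.6,.1),25,z=38)
```

```text
t 22.2 jig [-6.64 55.17 38.02] w [ 0.5567 -0.0579  0.038 ] F [-0.19 -0.35  0.06] tooly yaw(world) deg 88.96 width -0.0
1.1 [-5.8 55.1] [-0.0001 -0.0001  0.0008]
1.2 [-11.   60.6] [ 0.0005  0.0055 -0.0043]
1.3 [-15.7  66.7] [ 0.0009  0.0115 -0.0089]
1.4 [-19.7  73.1] [ 0.0013  0.018  -0.0129]
1.5 [-23.1  80. ] [ 0.0017  0.0249 -0.0162]
```

Request:
play_rows(plan=[[[1, 0, 0.0025, -0.002, 0], [1, 0.0005, 0.0055, -0.0045, 0], [1, 0.0005, 0.0085, -0.0065, 0], [1, 0.001, 0.0115, -0.009, 0], [1, 0.001, 0.0145, -0.011, 0], [1, 0.001, 0.018, -0.013, 0], [1, 0.001, 0.02, -0.014, 0], [1, 0.001, 0.022, -0.015, 0], [1, 0.001, 0.022, -0.015, 0]]])

```text
clock: 23.1
position: [0.5417, -0.0352, 0.0385]
ee_rot: [0.666, 0.005, 0.746, -0.008]
contact_force: [0.7, 0.1, 0.4]
width: 0.0001
```

Run:
```python
from but import *
rep(); 
snap("top","t9");snap("scene","s9")
a=cv2.imread("pics/s9.png")[205:350,235:445]; cv2.imwrite("pics/s9z.png",cv2.resize(a,None,fx=3.8,fy=3.8,interpolation=cv2.INTER_CUBIC))
```

```text
t 23.1 jig [-22.28  77.46  38.52] w [ 0.5417 -0.0352  0.0385] F [0.67 0.15 0.37] tooly yaw(world) deg 88.96 width 0.0001
```

View pics/s9z.png

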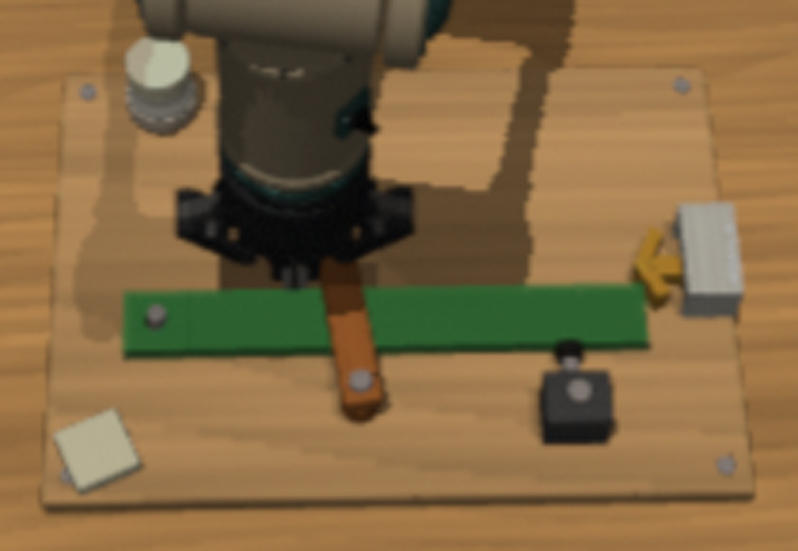

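The button is almost square, with its outer end still leaning right at (340,270). Pushing on until the end stop is felt.

Request:
play_rows(plan=[[[1, 0, 0.002, -0.001, 0], [1, 0, 0.004, -0.0015, 0], [1, 0, 0.006, -0.002, 0], [1, 0, 0.0075, -0.002, 0], [1, 0, 0.009, -0.002, 0], [1, 0, 0.009, -0.002, 0]]])

```text
clock: 23.8
position: [0.5393, -0.026, 0.0385]
ee_rot: [0.666, 0.005, 0.746, -0.008]
contact_force: [-0.8, -0.1, 1.1]
width: 0.0
```

Run:
```python
from but import *
rep();
```

```text
t 23.8 jig [-24.87  86.58  38.53] w [ 0.5393 -0.026   0.0385] F [-0.76 -0.13  1.07] tooly yaw(world) deg 88.97 width 0.0
```

Request:
play_rows(plan=[[[1, 0, 0.001, 0, 0], [1, 0, 0.002, 0, 0], [1, 0, 0.003, 0, 0], [1, 0, 0.004, 0, 0], [1, 0, 0.004, 0, 0]]])

```text
clock: 24.3
position: [0.5391, -0.0239, 0.0385]
ee_rot: [0.665, 0.003, 0.746, -0.009]
contact_force: [-0.4, -7.1, 0.2]
width: 0.0005
```

Run:
```python
from but import *
rep(); 
snap("scene","s10")
a=cv2.imread("pics/s10.png")[205:350,235:445]; cv2.imwrite("pics/s10z.png",cv2.resize(a,None,fx=3.8,fy=3.8,interpolation=cv2.INTER_CUBIC))
```

```text
t 24.3 jig [-25.15  88.7   38.54] w [ 0.5391 -0.0239  0.0385] F [-0.4  -7.09  0.24] tooly yaw(world) deg 89.06 width 0.0005
```

View pics/s10z.png

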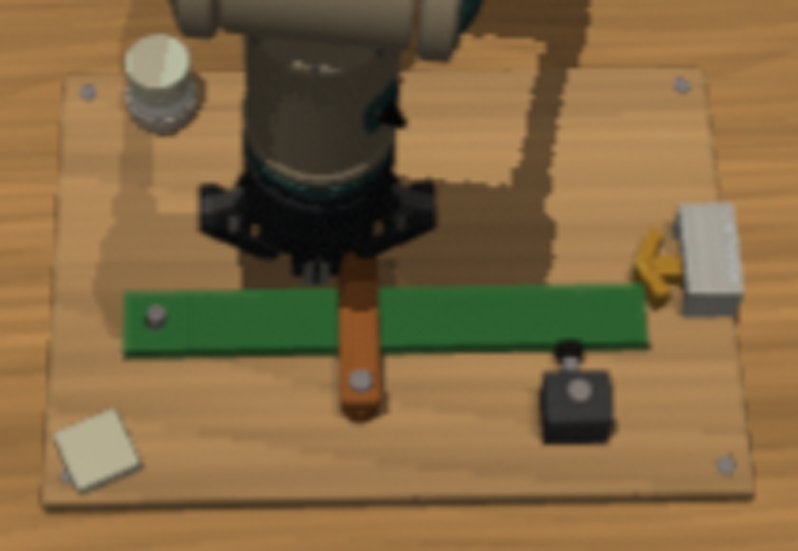

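I can feel the end stop (7 N), and the button is square. Retreating.

Request:
play_rows(plan=[[[1, 0, -0.003, 0, 0], [1, 0, -0.01, 0, 0], [1, 0, -0.015, 0, 0], [1, -0.03, -0.016, 0, 0], [1, -0.07, -0.016, 0, 0], [1, -0.11, -0.016, 0, 0], [1, -0.14, -0.016, -0.04, 0], [1, -0.15, -0.016, -0.08, 0], [1, -0.15, -0.016, -0.12, 0], [1, -0.15, -0.016, -0.15, 0], [1, -0.15, -0.016, -0.15, 0], [1, -0.15, -0.016, -0.15, 0]]])

```text
clock: 25.55
position: [0.4072, -0.0362, 0.2053]
ee_rot: [0.666, 0.003, 0.746, -0.009]
contact_force: [0.3, -0.1, 0.5]
width: -0.0001
```

Run:
```python
from but import *
rep(); 
snap("scene","s11");snap("top","t11")
a=cv2.imread("pics/s11.png")[205:350,235:445]; cv2.imwrite("pics/s11z.png",cv2.resize(a,None,fx=3.8,fy=3.8,interpolation=cv2.INTER_CUBIC))
```

```text
t 25.55 jig [-156.71   73.13  205.32] w [ 0.4072 -0.0362  0.2053] F [ 0.28 -0.08  0.49] tooly yaw(world) deg 89.02 width -0.0001
```

View pics/s11z.png

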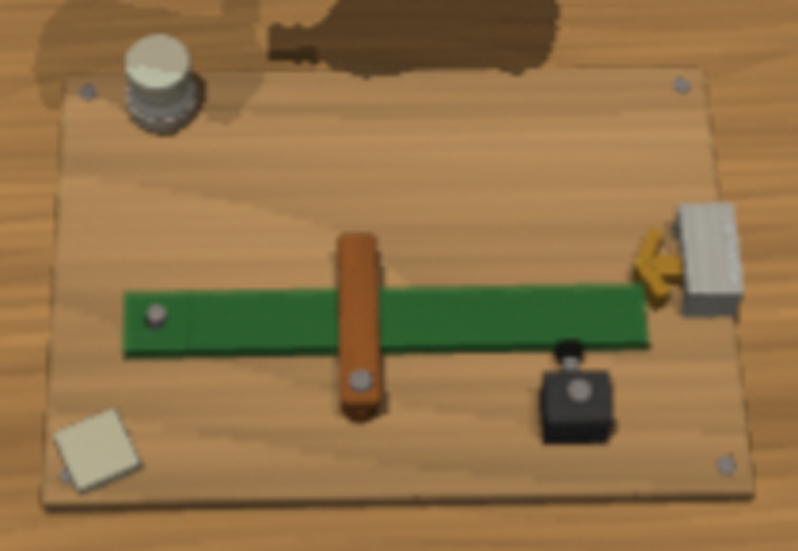

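View pics/t11.png

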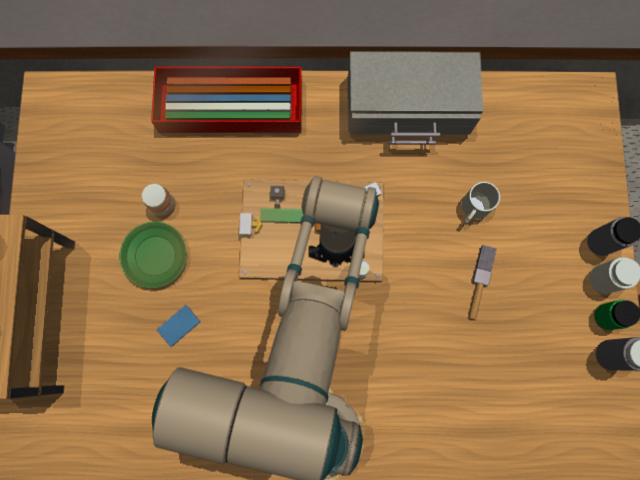

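The button spans the strip squarely (crop 339–380, v 235–410), the strip touches the buffer at (568,345), and the bystanders are unmoved. A quick numeric check before handing in.

Run:
```python
from h import *
S=lambda l:(np.array(l,float)+.5)/3.8-.5+[235,205]
W=px2z("scene",S([[357,237],[361,380]]),[.0475]*2);a=W[0]-W[1];print("button dir jig deg", np.degrees(np.arctan2(-a[0],-a[1])-0.028)) 
W=px2z("scene",S([[124,294],[645,285],[158,62]]),[.03,.03,.068]);a=W[1]-W[0];print("strip yaw jig",np.arctan2(-a[0],a[1])+.028,w2jig(W[2]))
im0=cv2.imread("pics/s0.png").astype(int);im=cv2.imread("pics/s11.png").astype(int)
print(np.abs(im-im0)[280:350,235:270].max(), np.abs(im-im0)[150:330,450:600].max(),np.abs(im-im0)[180:340,80:160].max())
print(manip.sign_off())
```

```text
button dir jig deg 89.61744117885331
strip yaw jig 0.008481759521581977 [-142.99113174   -1.62288001   68.        ]
105 79 10
the job is handed in; nothing more can be done
None
```

The strip is home on the buffer with the catch sprung back on its near corner, and the button lies square across it. I handed the job in at about 25.6 s of the 72 s allowed.

**Strip:** I swung it past the catch and found the buffer by feel. I pressed at about 10 N for more than 3 s; readings during the hold were 8.2 to 10.8 N. Then I let go and backed off. The last picture puts it 0.008 rad from home, inside the 0.04 rad limit.

**Button:** I turned it until its end stop pushed back with about 7 N. It measures 89.6°, and it stayed square after I retreated.

**Bystanders:** The jar reads the same position as at the start. The tile, dish, glaze jar, mug, brush and blue tile look unmoved. A pixel comparison of the first and last pictures was clean around the mug and brush. It was not clean around the tile or the dish side (differences up to 105 and 79). I put those down to the moved strip, button and arm shadow, and did not look into them further.

**Possible failure on the 20 N limit:** When the strip first met the catch, the arm tilted under load. I read about 16.7 N horizontally on the strip's edge, plus about 15 N vertically from friction, so about 22 N in total. A later step read about 15 N horizontally and 13 N vertically, just under 20 N in total. I eased off both times. The horizontal push stayed under 20 N in every reading, but forces are only read at the end of each move, so a brief higher peak could have gone unseen.

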